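# Swap the pump units and close the valve kit

## Robot

A 6-joint arm with a two-finger parallel gripper is mounted at the origin on the work surface. World frame = base frame: x ahead of the robot, y to its left, z up, the work surface at z = 0. Lengths are in mm, angles in rad, forces in N, time in s.
With the tool pointing down it reaches from about 275 to 825 mm from the base axis. Payload 5.2 kg.
Tool frame: the origin (TCP) lies at the very end of the fingers, on their centre line; the grasp point (between the pads) lies 19 mm behind it; z points along the fingers, y is the direction in which the jaws open and shut (so a half turn about z gives the same grasp; the last joint's range is limited). The gripper opens to 93 mm and grips with 3 to 60 N. Pads are 15 mm wide; open, the fingers measure 128 mm over their backs; the gripper's body (75 mm by 188 mm) begins 65 mm behind the grasp point.
Start: joints at [-1.335, 0.259, 1.535, -0, 1.348, -0.203], TCP at [233.69, -497.89, 218.653] pointing down, gripper open.
Joint ranges: [-3.14, 3.14], [-0.91, 2.08], [0.19, 2.58], [-1.22, 4.36], [0.22, 2.71], [-3.12, 3.12]. Speed limits (rad/s): [2.57, 2.57, 3.14, 3.14, 3.14, 3.14].

## Interface

Orientations are given as [roll, pitch, yaw] about the fixed x, y, z axes, in that order (R = Rz(yaw) Ry(pitch) Rx(roll)).
In Python, from bench import robot gives the robot as it stands. The module is installed in compiled form; this text tells all that it offers. Calls block until the motion is done:
- robot.move_ptp(position, orientation): joint-space move of the TCP to a pose.
- robot.move_linear(position, ori=None, speed=150, f_stop=None): straight line of the TCP; ori=None keeps the orientation; speed is the mean speed in mm/s. With f_stop (N) it stops when the force on the tool has changed by that much, and returns True; else False.
- robot.move_j(angles): joint-space move.
- robot.move_gripper(opening): opening from 0.0 (shut) to 1.0 (fully open); the grip force is fixed at half the most; returns when the fingers have stopped.
- robot.sleep(seconds).
- robot.inverse_kinematics(position, orientation): joint angles nearest the present ones, or None.
- robot.get_image(name): name is "scene" or "top"; returns a dict with "img" (480x640x3 uint8, blue, green, red), "fovy" (degrees; the focal length in pixels is half the picture's height over the tangent of half this angle, whatever the lens; pixels are square), "cx", "cy" (the principal point, pixels), "k1" (the pictures are not rectified: a ray, as slopes to the right and down, at radius r is drawn at 1 + k1 r^2 times it, then the intrinsics apply), "eye" and "orientation" of the camera in the world. Camera axes: x right, y down, z forward; pixel columns grow to the right and rows downward; lengths in mm; the calibration is good to about 2 mm. A picture is of the moment at which its call begins. There is no depth.
A pose or a line that the arm cannot do raises robot.MotionError and nothing moves.
- robot.hand_in(): hands the job in, once; it reports no verdict.
Readings, each from a call of its own:
- robot.current_t(): time.
- robot.current_qpos(): joint angles.
- robot.current_joint_vel(): joint speeds.
- robot.current_joint_efforts(): joint torques, N m.
- robot.current_tcp_pos(): TCP position.
- robot.current_eef_rot(): TCP orientation.
- robot.current_contact_force(): force on the tool from outside, world axes, zero at the start.
- robot.current_ft_torque(): the same for the moment, N m.
- robot.current_gripper_width(): opening from 0.0 (shut) to 1.0 (fully open).
Only numpy, scipy, OpenCV 4.12 (cv2) and the standard library are available. Lean on these libraries where they do the work, as an engineer would, in place of code of your own. Each camera call takes 0.05 s, during which the arm holds its last target.

## Task

Get this pump overhaul ready for hand-over: the yellow and the green pump unit stand on each other's mats, so swap them until each stands upright in the middle of the mat of its own colour, and lay every red solenoid valve on the bench in the blue kit tray. Once all the valves are in, shut the tray with its aluminium cover: hold it tilted, tuck one long edge under the yellow lip, then lower the opposite edge until the cover lies flat on the step inside the rim. Leave the other things on the bench where they are.

Things in the scene. Friction and masses are not known exactly. Their poses are not given: they have to be found in the camera images.
- tray: Blue steel kit tray, fixed, 186 mm (its x) by 216 mm (y); origin at the centre of its underside on the bench, z up, -x side roughly towards the robot. Well inside 150 (x) by 180 (y) mm; its floor lies 6 mm and its wall tops 50 mm above the underside.
- tray_step (a point): Centre of the tray, 50 mm above its underside, axes as the tray's: the height of the step (the wall tops, 12 mm wide all round the well) on which the cover rests. Outside the step a rim 7 mm high stands on the +x, +y and -y sides (inner faces at x = +87, y = +-102 mm).
- tray_lip (a point): Middle of the free edge of the yellow retaining lip on the tray's -x side, at its underside: 69 mm to -x of the tray's centre and 14 mm above the step. Axes as the tray's. The lip is 5 mm thick (top 69 mm above the bench), as long as the tray, and covers the step back to a wall at x = -87 mm.
- cover: Plain grey aluminium cover plate of the kit tray, loose, 0.32 kg: 166 mm (its x) by 194 mm (its y) by 6 mm; origin at the centre of its underside, z up out of the face with the grip rib. The two 194 mm edges (at x = -83 and x = +83 mm) are alike: either may go under the lip. Lies flat on the bench at the start, rib up.
- cover_grip (a point): Centre of the black grip rib that stands on the middle of the cover: rib 12 mm thick (along the cover's x), 80 mm long (along its y), 34 mm tall, its top 40 mm above the cover's underside; this point is 23 mm above the underside.
- cover_edge_a (a point): Middle of the cover's edge at its x = -83 mm, half-way through its thickness.
- cover_edge_b (a point): Middle of the cover's edge at its x = +83 mm, half-way through its thickness.
- unit_yellow_mid (a point): Yellow pump unit, loose, 0.6 to 0.9 kg, 112 mm tall: round base flange 80 mm across, 14 mm thick; square body 58 mm wide up to 68 mm; square head 46 x 46 mm from 68 to 112 mm (best gripped there). This point is on its axis half-way up, 56 mm above its underside; z up, x and y square to the head. Stands on the other colour's mat at the start.
- mat_yellow_top (a point): Thin flat yellow mat, fixed to the bench, 128 mm square (black rim and black centre square, broad yellow band), 3 mm thick: the place of the yellow pump unit. This point is the centre of its top face.
- unit_yellow: The yellow pump unit's origin: centre of its underside.
- unit_green_mid (a point): Dark green pump unit, loose, 0.6 to 0.9 kg, 112 mm tall: round base flange 80 mm across, 14 mm thick; square body 58 mm wide up to 68 mm; square head 46 x 46 mm from 68 to 112 mm (best gripped there). This point is on its axis half-way up, 56 mm above its underside; z up, x and y square to the head. Stands on the other colour's mat at the start.
- mat_green_top (a point): Thin flat green mat, fixed to the bench, 128 mm square (black rim and black centre square, broad green band), 3 mm thick: the place of the green pump unit. This point is the centre of its top face.
- unit_green: The green pump unit's origin: centre of its underside.
- valve1_mid (a point): Solenoid valve lying on its side, loose, 0.14 kg: red block 46 mm long (its x) and 30 x 30 mm across, with a round brass stem 20 mm thick and 30 mm long sticking out of the block's +x end (76 mm in all). This point is the centre of the red block, 15 mm above its underside. May be absent.
- valve2_mid (a point): Solenoid valve lying on its side, loose, 0.14 kg: red block 46 mm long (its x) and 30 x 30 mm across, with a round brass stem 20 mm thick and 30 mm long sticking out of the block's +x end (76 mm in all). This point is the centre of the red block, 15 mm above its underside. May be absent.
- valve3_mid (a point): Solenoid valve lying on its side, loose, 0.14 kg: red block 46 mm long (its x) and 30 x 30 mm across, with a round brass stem 20 mm thick and 30 mm long sticking out of the block's +x end (76 mm in all). This point is the centre of the red block, 15 mm above its underside. May be absent.
- valve4_mid (a point): Solenoid valve lying on its side, loose, 0.14 kg: red block 46 mm long (its x) and 30 x 30 mm across, with a round brass stem 20 mm thick and 30 mm long sticking out of the block's +x end (76 mm in all). This point is the centre of the red block, 15 mm above its underside. May be absent.
- wrench: Bystander: open-ended steel wrench 180 mm long lying along its x. Leave it where it is.
- screwdriver: Bystander: screwdriver 200 mm long lying along its x. Leave it where it is.
- oil_bottle: Bystander: white oil bottle with a black cap, 64 mm across, 170 mm tall. Leave it where it is.
- unit_grey: Bystander: grey pump unit of the same shape as the other two, 112 mm tall; it has no mat. Leave it where it is.
- green_bin: Bystander: open green bin 120 x 180 x 70 mm. Leave it where it is.
- flange: Bystander: steel flange ring 84 mm across, 14 mm thick, lying flat. Leave it where it is.
- brush_cup: Bystander: steel cup 76 mm across, 90 mm tall. Leave it where it is.
Mind the look-alikes: they are no part of the job. Leave any purple or white look-alike of the part that bears valve3_mid alone.

How it is judged:
By the outcome, as a careful person would: the job done as asked, in the order asked, and still so for the second after the job is handed in, with the robot touching nothing.
Of valve1, valve2, valve3, valve4 only 2 to 4 are there at a start; the rules pass over those that are not, and their reading is None.
At some moment in a run one of unit_yellow, unit_green may be knocked a few centimetres aside while the robot is not near it.
It also fails if it takes over 210 s, if anything falls off the work surface, if the arm or the gripper's body presses on something with over 40 N, if the wrist force passes 120 N, or if a joint passes its speed limit or range.

## Working session

There is one attempt and no reset: what is moved stays moved. The work goes in short steps, each a Python script; the robot and the scene stay as the last script left them, time stands still between calls to the robot, and variables do not carry over. Pictures are saved under pics/ and viewed, and the job is handed in when it is done.

```bash
mkdir -p pics; ls; cat > h.py <<'E'
import numpy as np, cv2
from scipy.spatial.transform import Rotation as R
from bench import robot
def snap(n,tag):
    d=robot.get_image(n); cv2.imwrite(f'pics/{tag}.png',d['img']); return d
def cam(d):
    f=240/np.tan(np.radians(d['fovy'])/2)
    return f,d['cx'],d['cy'],d['k1'],np.array(d['eye'],float),R.from_euler('xyz',d['orientation']).as_matrix()
def pix2w(d,u,v,z):
    f,cx,cy,k1,e,M=cam(d)
    xd,yd=(u-cx)/f,(v-cy)/f; x,y=xd,yd
    for _ in range(50):
        s=1+k1*(x*x+y*y); x,y=xd/s,yd/s
    r=M@np.array([x,y,1.]); t=(z-e[2])/r[2]
    return e+t*r
def w2pix(d,p):
    f,cx,cy,k1,e,M=cam(d)
    c=(np.asarray(p,float)-e)@M
    x,y=c[...,0]/c[...,2],c[...,1]/c[...,2]; s=1+k1*(x*x+y*y)
    return np.stack([cx+f*x*s,cy+f*y*s],-1)
def crop(img,u0,v0,u1,v1,k,tag):
    c=cv2.resize(img[v0:v1,u0:u1],None,fx=k,fy=k,interpolation=cv2.INTER_CUBIC)
    cv2.imwrite(f'pics/{tag}.png',c)
E
python3 - <<'E'
from h import *
for n in('top','scene'):
    d=snap(n,n+'0'); print({k:v for k,v in d.items() if k!='img'})
print(robot.current_t())
E
```

```text
pics
{'fovy': 43.86374203080009, 'cx': 327.1675903283268, 'cy': 238.29062243732648, 'k1': -0.08004485158465063, 'eye': array([ 428.62516703,  -55.15833578, 1457.37145573]), 'orientation': array([-3.07357517e+00, -6.66533398e-04, -1.59453879e+00])}
{'fovy': 45.75948510221182, 'cx': 318.9893277246492, 'cy': 231.75352640283745, 'k1': -0.09571813580218605, 'eye': array([1650.88387817,    3.44868092,  800.84952661]), 'orientation': array([-2.14569787e+00, -2.01138882e-03,  1.60047783e+00])}
0.1
```

View pics/top0.png

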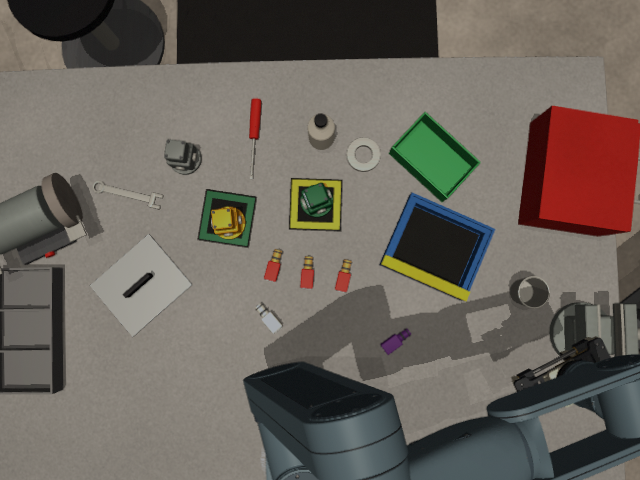

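View pics/scene0.png

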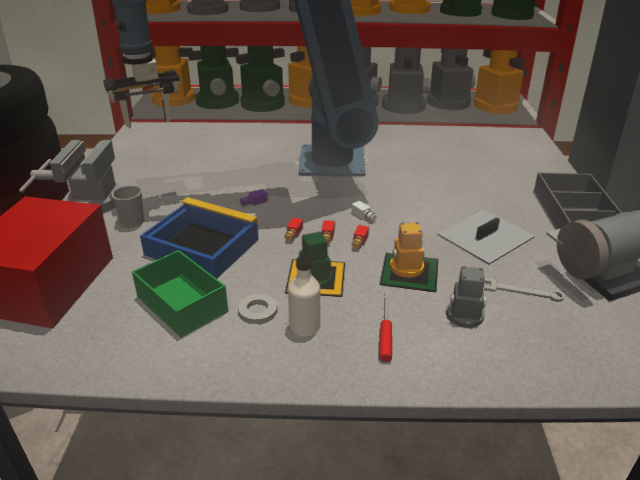

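Top view: red valves at (274,265), (308,272) and (344,276). The look-alikes are white (268,318) and purple (395,341). There is also a red patch at (50,252) beside the motor. The yellow unit (228,221) stands on the green mat and the green unit (316,199) on the yellow mat. The cover is at (140,285) and the tray at (438,246). Next I'll look closer.

```bash
python3 - <<'E'
from h import *
i=cv2.imread('pics/top0.png')
crop(i,190,170,360,300,4.7,'c1'); crop(i,240,240,420,360,4.4,'c2'); crop(i,370,180,510,310,4.5,'c3'); crop(i,0,170,200,345,4,'c4')
E
```

```text
(no output)
```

View pics/c1.png

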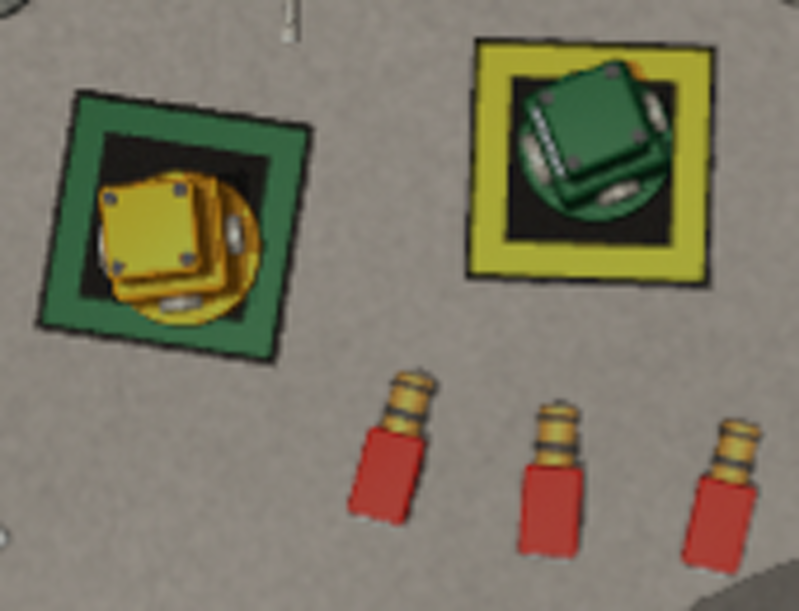

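View pics/c2.png

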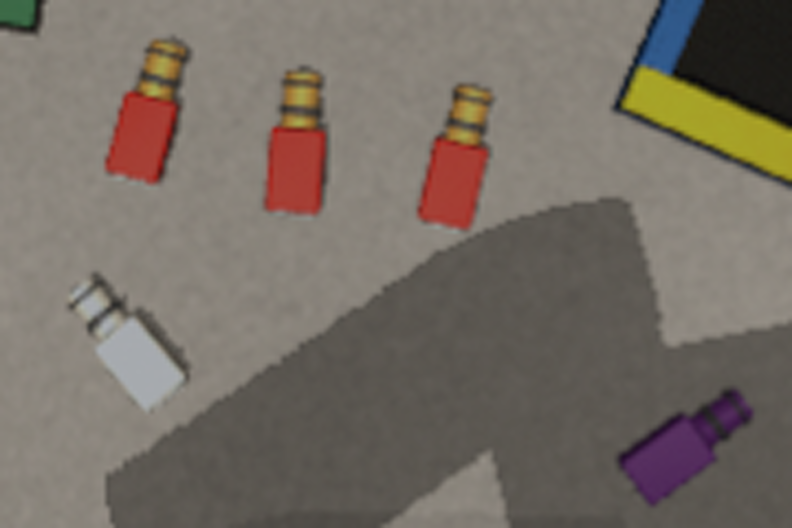

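View pics/c3.png

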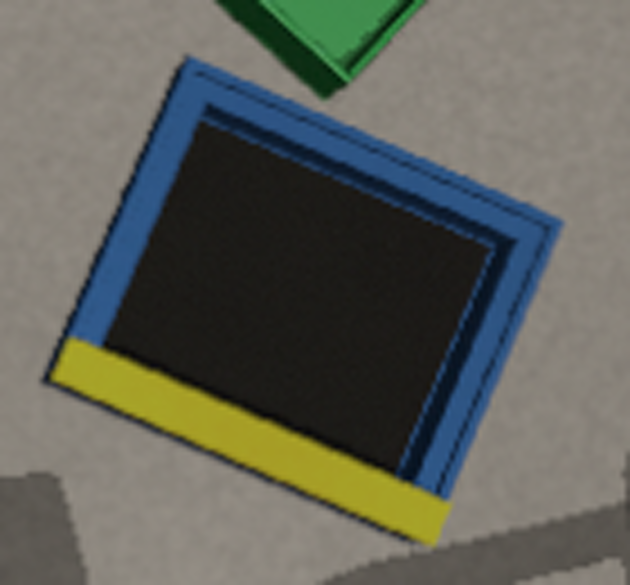

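View pics/c4.png

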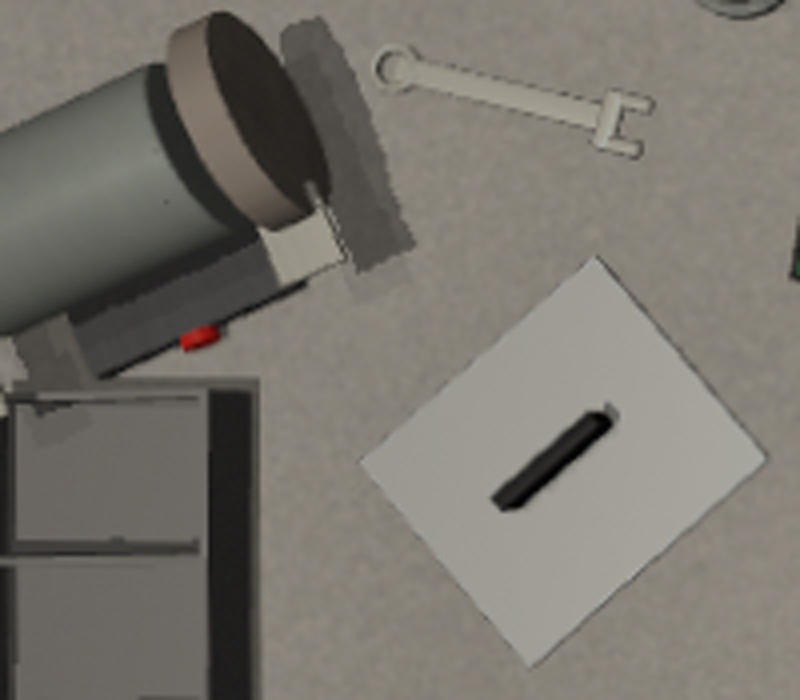

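The red patch at (50,252) is a small button on the motor, so it is not a valve. Three red valves have brass stems, and the white and purple ones are look-alikes. Now I'll fit the poses.

```bash
cat >> h.py <<'E'
from scipy.optimize import least_squares
def fit(d,pts,pix,k=1,off=(0,0),z=0,x0=None):
    pts=np.array(pts,float); px=(np.array(pix,float)+.5)/k-.5+np.array(off)
    best=None
    c=pix2w(d,*px.mean(0),pts[:,2].mean()+z)
    for a in np.arange(-3,3.2,.5):
        def r(p):
            w=np.c_[pts[:,:2]@np.array([[np.cos(p[2]),np.sin(p[2])],[-np.sin(p[2]),np.cos(p[2])]])+p[:2]*100,pts[:,2]+z]
            return (w2pix(d,w)-px).ravel()
        s=least_squares(r,[c[0]/100,c[1]/100,a])
        if best is None or s.cost<best.cost: best=s
    p=best.x; return np.array([p[0]*100,p[1]*100,(p[2]+np.pi)%(2*np.pi)-np.pi]),np.sqrt(best.cost*2/len(px))
def sq(h,z): return [(h,h,z),(h,-h,z),(-h,-h,z),(-h,h,z)]
E
python3 - <<'E'
from h import *
import pickle
d=robot.get_image('top'); pickle.dump(d,open('d0.pkl','wb'))
np.set_printoptions(precision=3,suppress=True)
o=(190,170)
print('matY',fit(d,sq(64,3),[(476,38),(717,46),(709,287),(467,279)],4.7,o))
print('matG',fit(d,sq(64,3),[(77,91),(313,127),(274,363),(37,326)],4.7,o))
for n,b in(('uY',[(110,198),(180,190),(187,258),(117,267)]),('uG',[(547,98),(613,72),(638,134),(573,163)])):
    print(n,fit(d,sq(15.5,115),b,4.7,o))
print('tray',fit(d,[(93,108,57),(93,-108,57),(-69,108,69),(-69,-108,69),(-93,-108,69),(-93,108,69)],[(188,57),(563,221),(70,337),(452,500),(436,546),(50,380)],4.5,(370,180)))
print('cover',fit(d,[(83,97,6),(83,-97,6),(-83,-97,6),(-83,97,6)],[(360,462),(597,256),(767,458),(531,667)],4,(0,170)))
B=[(23,15,30),(23,-15,30),(-23,-15,30),(-23,15,30)]
for n,b in(('v1',[(372,428),(424,440),(406,524),(350,513)]),('v2',[(526,464),(582,466),(578,556),(519,554)]),('v3',[(702,474),(757,486),(737,573),(684,562)])):
    print(n,fit(d,B,b,4.7,o))
E
```

```text
matY (array([612.511, -32.104,  -0.057]), np.float64(0.41139814990795454))
matG (array([584.045, 186.771,  -0.178]), np.float64(0.7019564422314757))
uY (array([571.46 , 180.983,   0.094]), np.float64(0.8760212138891823))
uG (array([620.366, -34.623,   0.367]), np.float64(0.9093850228731322))
tray (array([ 499.198, -319.59 ,   -0.433]), np.float64(0.3865058012565593))
cover (array([424.359, 401.427,   0.696]), np.float64(0.4202886778844474))
v1 (array([450.66 ,  75.062,  -0.246]), np.float64(0.593524033114089))
v2 (array([431.585,  -7.703,  -0.076]), np.float64(0.25648625317098944))
v3 (array([422.572, -93.333,  -0.238]), np.float64(0.43895481807912595))
```

```bash
cat >> h.py <<'E'
def tf(p,pts):
    pts=np.array(pts,float);c,s=np.cos(p[2]),np.sin(p[2])
    return np.c_[pts[:,0]*c-pts[:,1]*s+p[0],pts[:,0]*s+pts[:,1]*c+p[1],pts[:,2]]
def rect(hx,hy,z): return [(hx,hy,z),(hx,-hy,z),(-hx,-hy,z),(-hx,hy,z)]
def circ(r,z): return [(r*np.cos(a),r*np.sin(a),z) for a in np.linspace(0,6.283,25)]
def draw(d,img,p,shapes,col,k,off):
    for s in shapes:
        q=(w2pix(d,tf(p,s))-np.array(off)+.5)*k-.5
        cv2.polylines(img,[np.round(q*8).astype(np.int32)],True,col,1,cv2.LINE_AA,3)
UN=[circ(40,3),circ(40,17),rect(23,23,115)]
TR=[rect(93,108,57),[(-69,108,69),(-69,-108,69),(-93,-108,69),(-93,108,69)],rect(75,90,50)]
CV=[rect(83,97,6),rect(6,40,40)]
VA=[rect(23,15,30),[(23,10,15),(53,10,15),(53,-10,15),(23,-10,15)]]
MT=[rect(64,64,3)]
def over(d,items,box,k,tag):
    u0,v0,u1,v1=box
    im=cv2.resize(d['img'][v0:v1,u0:u1],None,fx=k,fy=k,interpolation=cv2.INTER_CUBIC)
    for p,s in items: draw(d,im,p,s,(255,0,255),k,(u0,v0))
    cv2.imwrite(f'pics/{tag}.png',im)
E
python3 - <<'E'
from h import *
import pickle
d=pickle.load(open('d0.pkl','rb')); e=robot.get_image('scene')
it=[((612.5,-32.1,-.057),MT),((584,186.8,-.178),MT),((571.5,181,.094),UN),((620.4,-34.6,.367),UN),((499.2,-319.6,-.433),TR),((424.4,401.4,.696),CV),((450.7,75.1,-.246),VA),((431.6,-7.7,-.076),VA),((422.6,-93.3,-.238),VA)]
over(d,it,(190,170,360,300),4.7,'o1')
over(e,it,(270,180,450,310),4.4,'o2')
over(e,it,(130,180,270,290),5,'o3')
print(pix2w(d,222,287,0),pix2w(d,268,318,15),pix2w(d,320,120,170))
E
```

```text
[414.64608885 201.32729893   0.        ] [337.8214563   88.59460044  15.        ] [777.60724254 -48.51955587 170.        ]
```

View pics/o1.png

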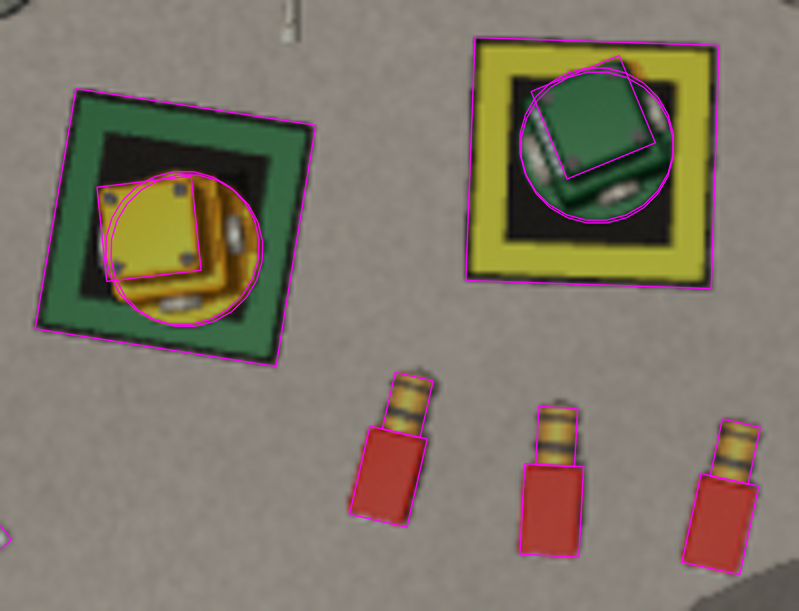

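View pics/o2.png

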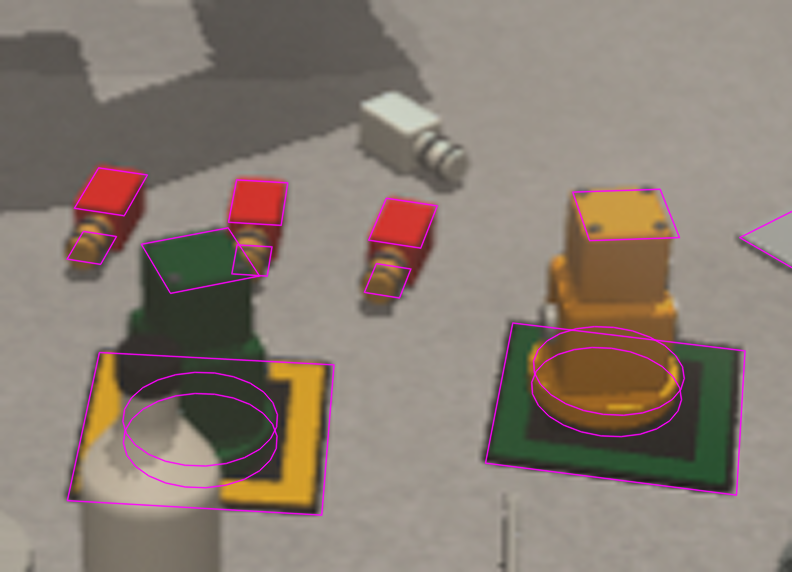

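View pics/o3.png

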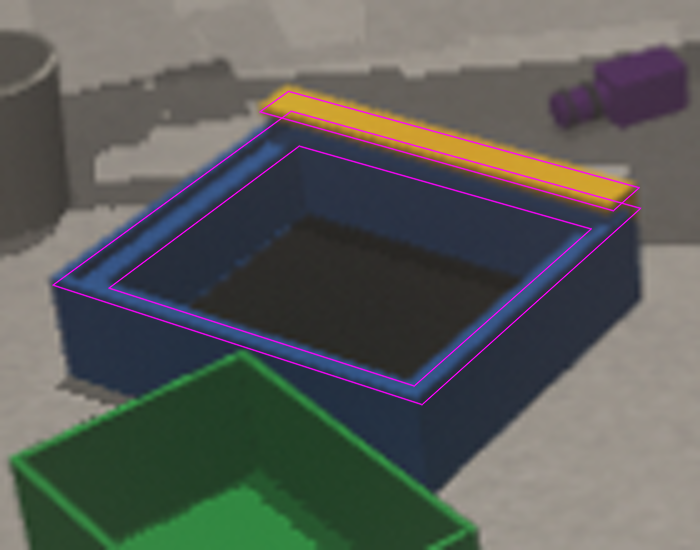

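```bash
cat >> h.py <<'E'
pi=np.pi
def yawopts(y,sym=pi):
    """choose yaw y+k*sym whose IK is nearest"""
    return [y+k*sym for k in range(-4,5) if abs(y+k*sym)<=2*pi]
def bestyaw(pos,y,sym=pi,others=()):
    q0=np.array(robot.current_qpos()); best=None
    for a in yawopts(y,sym):
        q=robot.inverse_kinematics(list(pos),[pi,0,(a+pi)%(2*pi)-pi])
        if q is None: continue
        c=np.abs(np.array(q)-q0).max()
        if best is None or c<best[0]: best=(c,(a+pi)%(2*pi)-pi)
    return best[1]
def ptp(x,y,z,yaw): robot.move_ptp([x,y,z],[pi,0,(yaw+pi)%(2*pi)-pi])
def lin(x,y,z,speed=150,f=None,yaw=None):
    return robot.move_linear([x,y,z],None if yaw is None else [pi,0,yaw],speed,f)
def st(m=''):
    print(m,'t%.1f'%robot.current_t(),np.round(robot.current_tcp_pos(),1),'w%.3f'%robot.current_gripper_width(),'F',np.round(robot.current_contact_force(),1))
def pick(x,y,yaw,ztcp,zup,opening=1.0,sym=pi):
    a=bestyaw((x,y,zup),yaw,sym)
    if abs(robot.current_gripper_width()-opening)>.03: robot.move_gripper(opening)
    ptp(x,y,zup,a); lin(x,y,ztcp+25,250); s=lin(x,y,ztcp,70,15)
    st('down %s'%s); robot.move_gripper(0.0); st('grip'); lin(x,y,zup,200); st('up'); return a
def place(x,y,yaw,ztcp,zup,opening,sym=pi,over=3):
    a=bestyaw((x,y,zup),yaw,sym)
    ptp(x,y,zup,a); lin(x,y,ztcp+15,200); s=lin(x,y,ztcp-over,30,6); st('placed %s'%s)
    robot.move_gripper(opening); lin(x,y,zup,250); st('clear')
E
python3 - <<'E'
from h import *
st()
a=pick(571.5,181,.06,80,260)
place(414,200,a,77,230,.8)
snap('top','top1');snap('scene','scene1')
E
```

```text
t0.2 [ 233.6 -497.6  218.1] w0.996 F [-0.3  0.6  1.6]
down False t4.2 [571.2 181.   79.6] w1.002 F [0.1 0.2 0.3]
grip t5.0 [571.6 181.1  80. ] w0.496 F [-0.9  0.9  0. ]
up t6.0 [570.4 180.8 257.9] w0.496 F [ 0.  -0.3 -8. ]
placed True t8.1 [414.1 200.1  76.8] w0.495 F [0.4 0.3 4.6]
clear t9.5 [413.3 199.8 228.9] w0.804 F [-0.   0.2 -0. ]
```

View pics/top1.png

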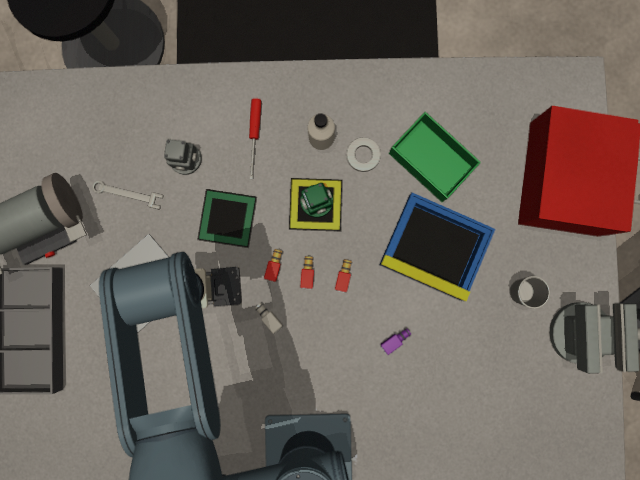

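View pics/scene1.png

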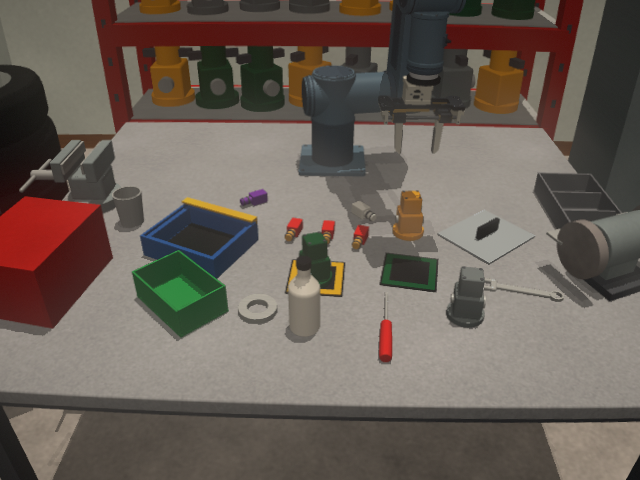

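Yellow is parked at about (414,200) and stands upright. The green mat (228,218) is empty, and no further red valve was hidden under the arm. Next is green.

```bash
python3 - <<'E'
from h import *
a=pick(620.4,-34.6,.367,80,260)
place(584,186.8,-.178,80,260,.8)
d=snap('top','top2');e=snap('scene','scene2')
it=[((612.5,-32.1,-.057),MT),((584,186.8,-.178),MT),((584,186.8,-.178),UN)]
over(e,it,(270,180,450,310),4.4,'o4')
E
```

```text
down False t12.6 [620.1 -34.6  79.5] w1.000 F [-0.6 -0.7 -0.4]
grip t13.4 [620.3 -34.2  80. ] w0.496 F [0.1 1.4 1. ]
up t14.5 [619.3 -34.5 257.8] w0.495 F [-0.3  0.6 -8.5]
placed True t16.9 [584.  187.2  79.8] w0.493 F [0.7 1.4 4.9]
clear t18.4 [583.2 186.7 258.5] w0.800 F [ 0.1  0.1 -0.9]
```

View pics/o4.png

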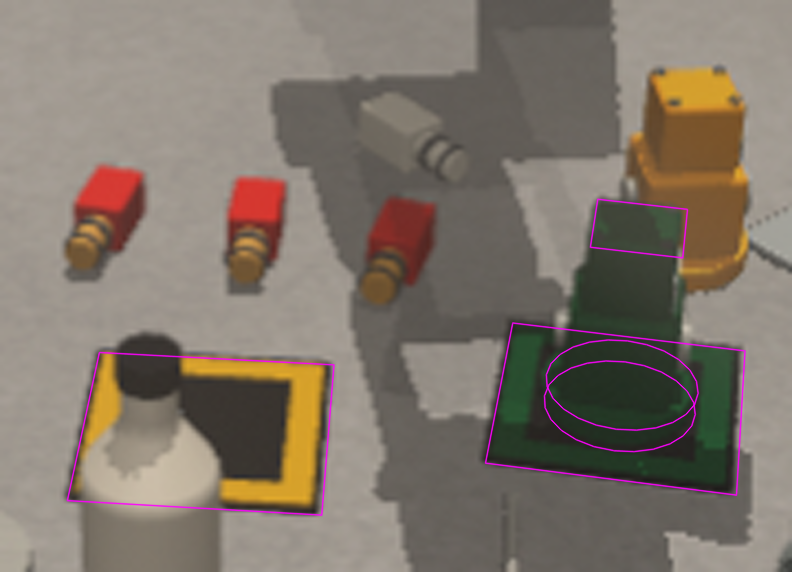

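View pics/top2.png

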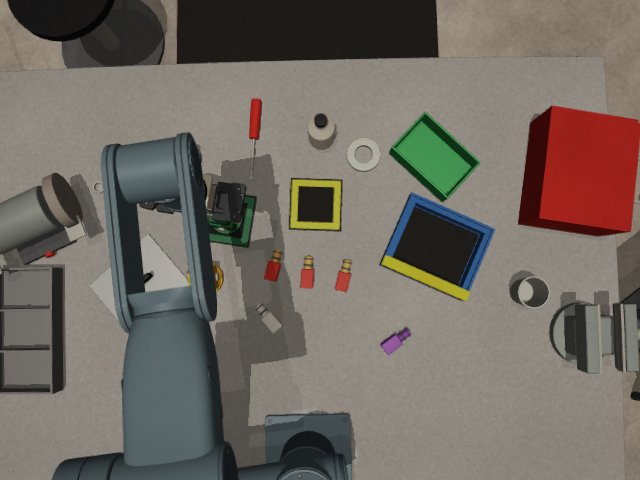

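In the scene view, yellow's head is now at about (428,200) instead of (410,193), so it has been knocked. I'll re-measure it from this picture.

```bash
python3 - <<'E'
from h import *
robot.move_ptp([420,-150,300],[pi,0,0]); st()
d=snap('top','top3');e=snap('scene','scene3')
crop(d['img'],170,180,290,300,5,'c5'); crop(e['img'],370,170,470,260,6,'c6')
print(fit(e,rect(23,23,112),[(745,107),(670,112),(650,75),(727,68)],4.4,(270,180)))
E
```

```text
t20.5 [ 420.2 -149.8  299.9] w0.800 F [0.2 0.1 0.2]
(array([4.36796451e+02, 2.36472329e+02, 1.29089004e-01]), np.float64(0.7491026168164534))
```

View pics/c5.png

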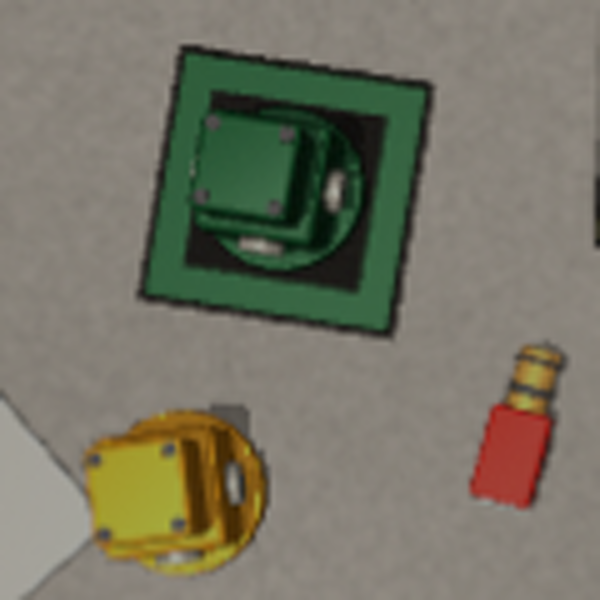

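View pics/c6.png

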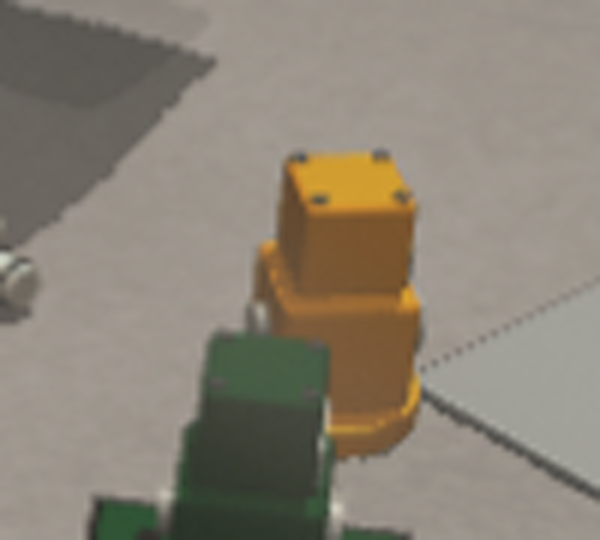

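Green sits centred on its mat. Yellow has been knocked about 40 mm and now stands next to the cover's corner. I'll pick it at the new pose.

```bash
python3 - <<'E'
from h import *
d=robot.get_image('top')
p,r=fit(d,rect(15.5,15.5,112),[(95,460),(168,450),(178,524),(104,534)],5,(170,180)); print(p,r)
e=robot.get_image('scene')
pg,r=fit(d,rect(15.5,15.5,115),[(213,122),(287,133),(275,207),(202,196)],5,(170,180)); print('green',pg,r)
y=(p[2]+pi/4)%(pi/2)-pi/4
over(e,[((p[0],p[1],y),[rect(23,23,112),circ(40,0)])],(370,170,470,260),6,'o5')
a=pick(p[0],p[1],y,77,260)
place(612.5,-32.1,-.057,80,260,.8)
robot.move_ptp([420,-330,320],[pi,0,0]); st()
d=snap('top','top4');e=snap('scene','scene4')
crop(d['img'],180,170,360,300,4.4,'c7')
crop(d['img'],60,200,220,350,4.4,'c8')
E
```

```text
[4.37239857e+02 2.38518168e+02 1.15117727e-01] 0.8578584463354929
green [ 5.84549686e+02  1.87124819e+02 -1.68893916e-01] 0.9492813659320228
down False t23.9 [437.3 238.6  77.1] w0.998 F [ 0.9  0.5 -0.4]
grip t24.8 [437.3 238.4  77. ] w0.495 F [ 0.3 -1.4  1.1]
up t25.8 [436.1 238.2 258.2] w0.493 F [ 0.5  0.5 -8.4]
placed True t28.5 [612.5 -32.2  79.8] w0.495 F [-0.5 -0.4  4.9]
clear t30.1 [611.7 -31.9 258.6] w0.798 F [-0.4  0.3  0. ]
 t31.4 [ 420.5 -329.3  319.5] w0.802 F [-0.   0.1  0.5]
```

View pics/c7.png

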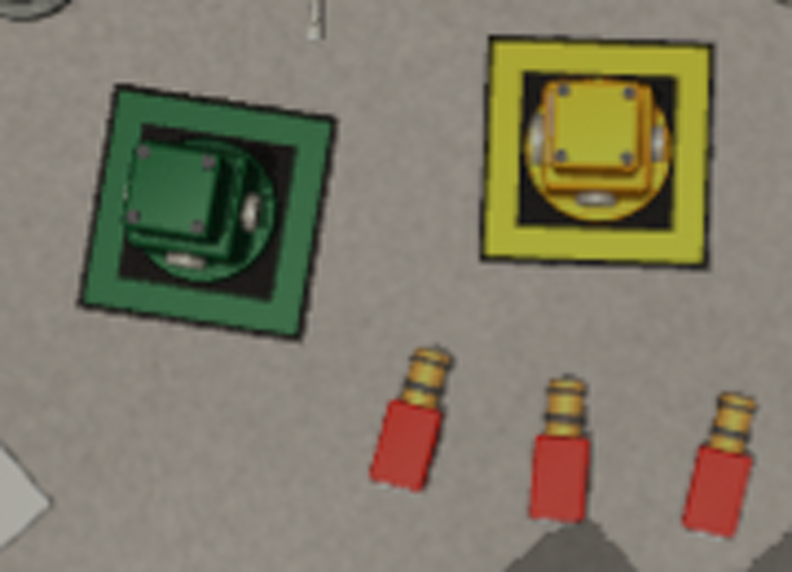

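View pics/c8.png

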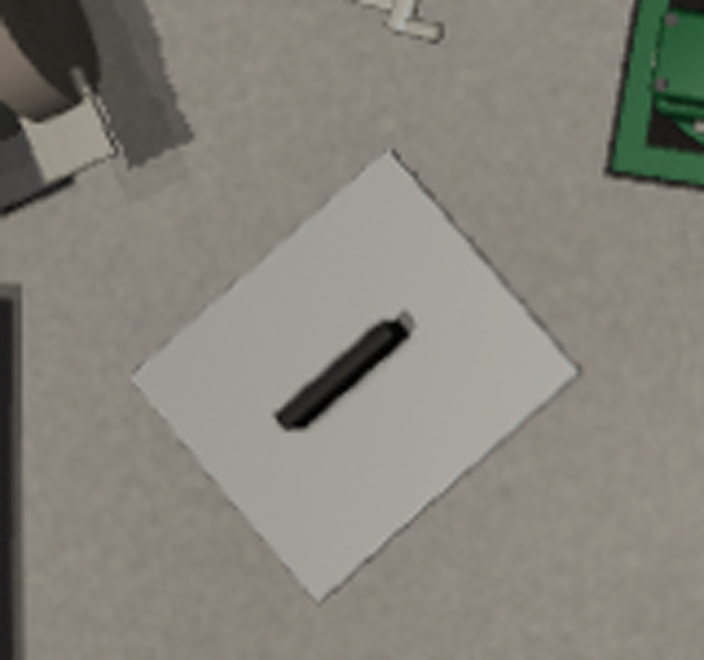

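View pics/scene4.png

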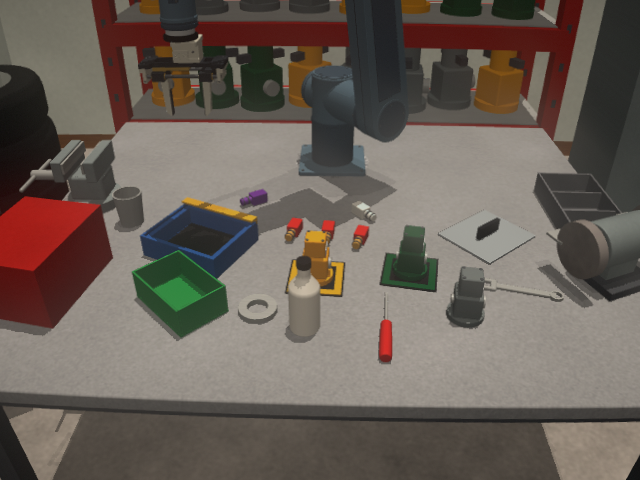

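Both units stand centred on their own mats and the cover has barely moved. Next come the valves.

```bash
python3 - <<'E'
from h import *
T=(499.2,-319.6,-.433)
V={'v3':((422.6,-93.3,-.238),(40,-48)),'v1':((450.7,75.1,-.246),(40,48)),'v2':((431.6,-7.7,-.076),(-38,0))}
for n in('v3','v1','v2'):
    v,t=V[n]; print(n)
    a=pick(v[0],v[1],v[2],6,180,.6)
    if robot.current_gripper_width()<.25: print('MISSED');break
    w=tf(T,[(t[0],t[1],0)])[0]
    place(w[0],w[1],a+T[2]-v[2],12,180,.43,sym=2*pi)
robot.move_ptp([420,0,320],[pi,0,0])
d=snap('top','top5');e=snap('scene','scene5')
crop(d['img'],370,180,510,310,4.5,'c9');crop(e['img'],130,180,270,290,5,'c10')
E
```

```text
v3
down False t34.4 [422.9 -93.4   6.4] w0.594 F [ 0.5  0.  -0. ]
grip t35.0 [422.7 -93.4   6.2] w0.320 F [-0.   0.2  3.1]
up t36.0 [421.8 -92.9 178.9] w0.318 F [-0.5  0.3 -1.3]
placed True t38.3 [ 515.8 -379.7   26.4] w0.324 F [-1.2  1.2  4.6]
clear t39.5 [ 514.8 -379.3  178.7] w0.429 F [ 0.4 -0.3  0.2]
v1
down False t43.0 [451.   75.1   6.3] w0.599 F [-0.2 -0.3 -0.5]
grip t43.5 [450.9  75.2   6.2] w0.320 F [0.1 0.3 2.4]
up t44.5 [449.7  75.1 178.8] w0.322 F [ 0.1 -0.  -1.7]
placed True t47.1 [ 556.1 -292.6   26.3] w0.319 F [-1.  -0.6  3.6]
clear t48.3 [ 554.9 -292.3  178.7] w0.431 F [-0.1 -0.3 -0.6]
v2
down False t51.2 [432.   -7.8   6.4] w0.598 F [ 1.1  0.1 -0.2]
grip t51.8 [431.7  -7.7   6.2] w0.318 F [-0.9  0.8  3.8]
up t52.8 [430.7  -7.5 178.9] w0.318 F [-0.2 -0.3 -0.7]
placed True t55.4 [ 464.7 -303.8   11.9] w0.318 F [ 0.  -0.7  3.5]
clear t56.6 [ 464.  -303.   178.7] w0.428 F [ 0.4  0.5 -0.9]
```

View pics/c9.png

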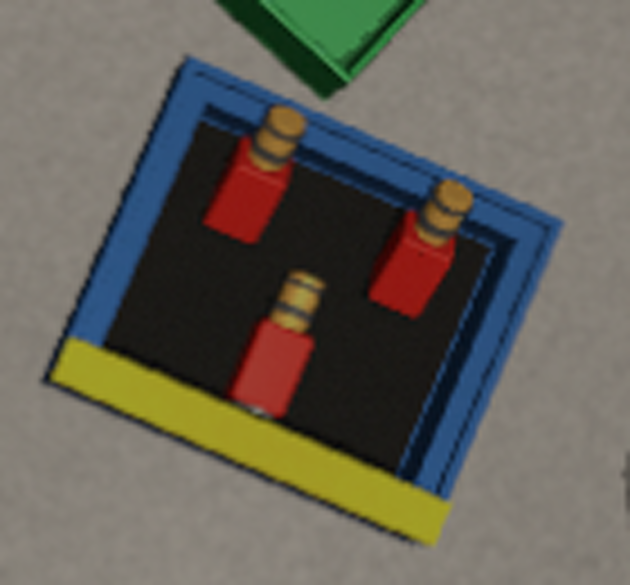

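View pics/c10.png

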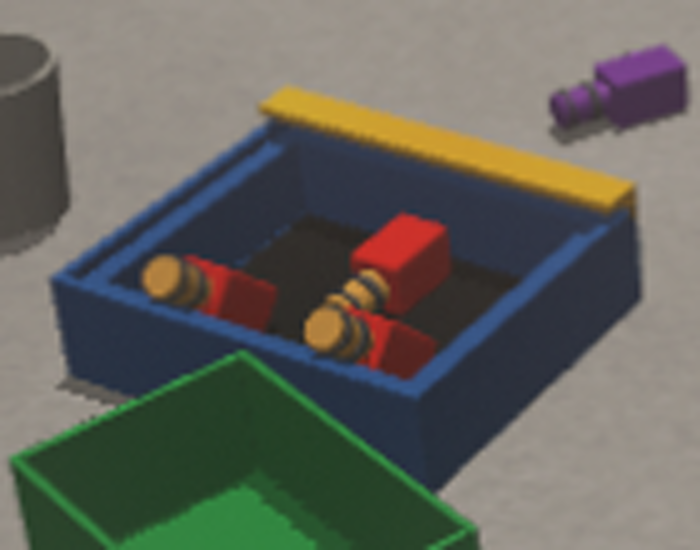

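View pics/scene5.png

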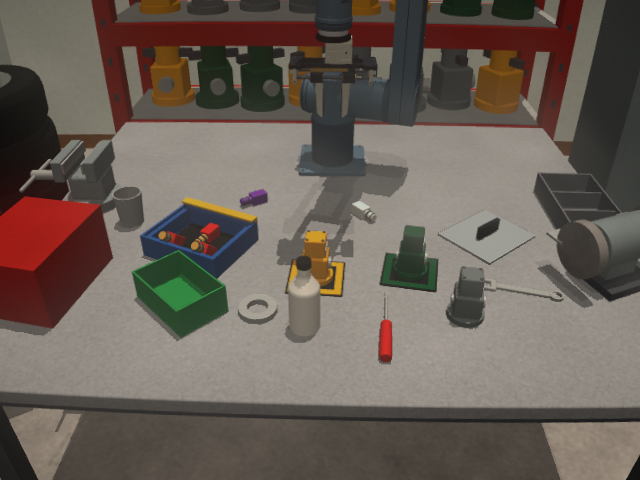

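View pics/top5.png

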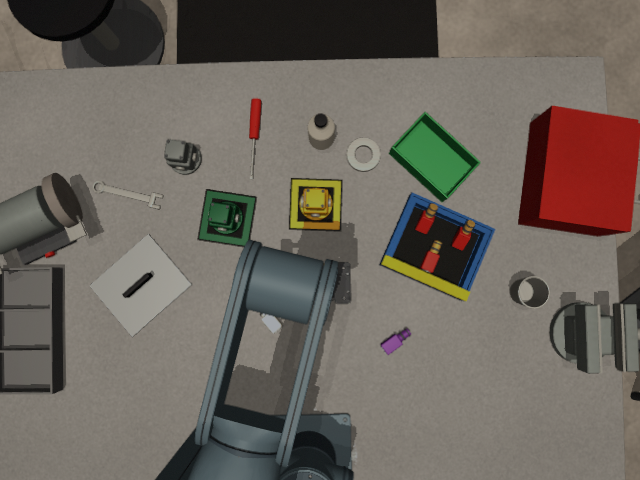

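The two outer valves lean on the step because I set their x too far forward: the stem end reaches local x = 93, past the wall at 75. I'll regrasp each one and set it 28 mm back.

```bash
python3 - <<'E'
from h import *
d=robot.get_image('top')
T=(499.2,-319.6,-.433)
c,s=np.cos(T[2]),np.sin(T[2])
def loc(p): q=np.array(p[:2])-T[:2]; return np.array([q[0]*c+q[1]*s,-q[0]*s+q[1]*c])
for n,px,ty in(('R',(413,268),-52),('L',(248,192),52)):
    p=pix2w(d,(px[0]+.5)/4.5-.5+370,(px[1]+.5)/4.5-.5+180,42); l=loc(p); print(n,l)
    w=tf(T,[(l[0],l[1],0)])[0]
    a=bestyaw((w[0],w[1],180),T[2])
    robot.move_gripper(.43)
    ptp(w[0],w[1],180,a); lin(w[0],w[1],50,200); q=lin(w[0],w[1],14,50,8); st('dn %s'%q)
    z=robot.current_tcp_pos()[2]
    robot.move_gripper(0.); st('grip'); lin(w[0],w[1],100,150)
    w=tf(T,[(l[0]-28,ty,0)])[0]
    lin(w[0],w[1],100,150); lin(w[0],w[1],z+8,120); q=lin(w[0],w[1],z-6,25,5); st('pl %s'%q)
    robot.move_gripper(.38); lin(w[0],w[1],180,200)
robot.move_ptp([420,0,320],[pi,0,0])
d=snap('top','top6');e=snap('scene','scene6')
crop(d['img'],370,180,510,310,4.5,'c11');crop(e['img'],130,180,270,290,5,'c12')
E
```

```text
R [ 39.54774887 -47.19401386]
dn False t61.5 [ 515.4 -379.2   14.1] w0.431 F [0.1 0.6 0.5]
grip t61.8 [ 515.5 -379.3   14.4] w0.321 F [0.2 0.6 1.4]
pl True t64.1 [ 488.4 -372.1   14.2] w0.320 F [-0.6  0.5  4.6]
L [41.79016964 49.2963049 ]
dn False t68.0 [ 558.  -292.5   14.1] w0.431 F [1.  0.3 0. ]
grip t68.3 [ 558.1 -292.5   14.4] w0.321 F [0.4 0.5 1.7]
pl True t70.6 [ 534.1 -278.6   14.1] w0.323 F [-0.2  0.6  6.1]
```

View pics/c11.png

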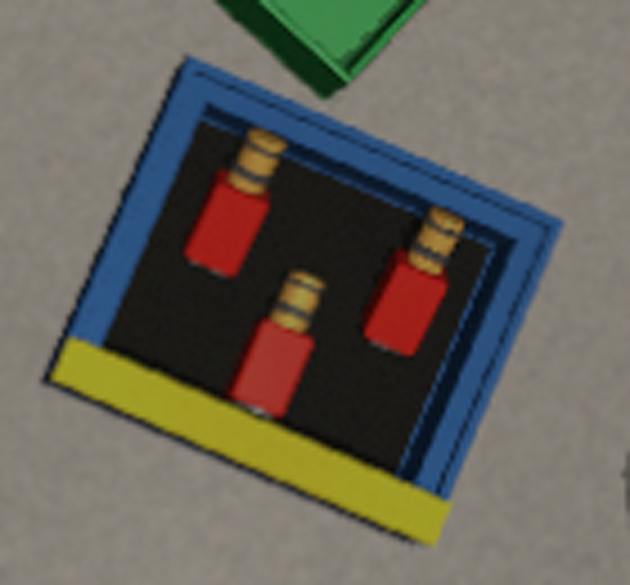

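View pics/c12.png

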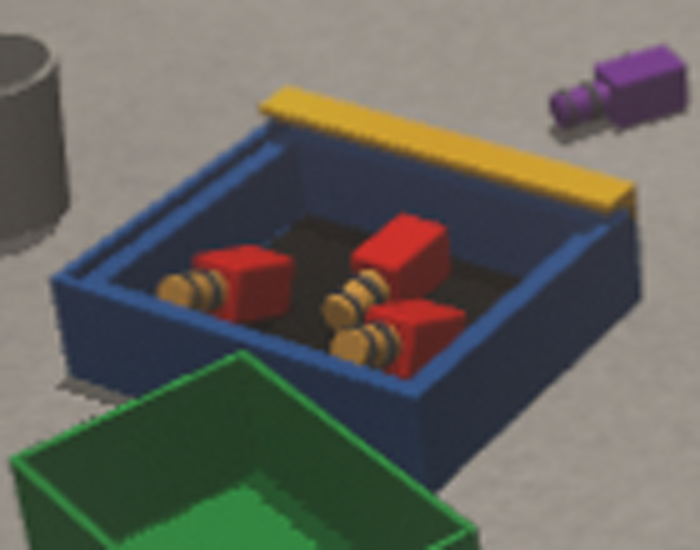

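```bash
python3 - <<'E'
from h import *
T=(499.2,-319.6,-.433)
F=lambda:[rect(23,15,36),rect(23,15,6),[(23,10,21),(53,10,21),(53,-10,21),(23,-10,21)]]
d=robot.get_image('top');e=robot.get_image('scene')
R_=fit(d,rect(23,15,36),[(396,247),(448,272),(417,357),(365,335)],4.5,(370,180));L_=fit(d,rect(23,15,36),[(219,170),(270,196),(239,277),(186,256)],4.5,(370,180));print(R_,L_)
M=(*tf(T,[(-38,0,0)])[0][:2],T[2])
it=[(q,F()) for q in(R_[0],L_[0],M)]
over(d,it,(370,180,510,310),4.5,'o6');over(e,it,(130,180,270,290),5,'o7')
a=cv2.imread('pics/o6.png');b=cv2.imread('pics/o7.png');b=cv2.resize(b,None,fx=.6,fy=.6);a=cv2.resize(a,None,fx=.6,fy=.6)
cv2.imwrite('pics/o8.png',np.hstack([a[:330],b[:330] if len(b)>=330 else cv2.copyMakeBorder(b,0,330-len(b),0,0,0)]))
E
```

```text
(array([ 4.97220487e+02, -3.76214099e+02, -4.01041239e-01]), np.float64(0.7921991723825658)) (array([ 5.41115677e+02, -2.82357896e+02, -4.13662554e-01]), np.float64(0.5809042766442548))
```

View pics/o8.png

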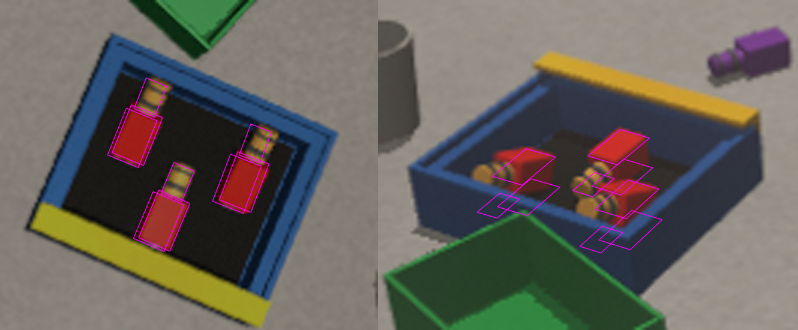

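The scene overlay shows both outer stems still raised and leaning on the +x wall. They need another 20 mm back.

```bash
python3 - <<'E'
from h import *
T=(499.2,-319.6,-.433)
for n,lx,ly,ty in(('R',19,-52,-53),('L',21,50.5,52)):
    w=tf(T,[(lx,ly,0)])[0]
    a=bestyaw((w[0],w[1],180),T[2])
    robot.move_gripper(.40)
    ptp(w[0],w[1],150,a); lin(w[0],w[1],50,200); q=lin(w[0],w[1],14,50,8); st('dn %s'%q)
    z=robot.current_tcp_pos()[2]
    robot.move_gripper(0.); st('grip'); lin(w[0],w[1],z+30,150)
    w=tf(T,[(0,ty,0)])[0]
    lin(w[0],w[1],z+30,100); lin(w[0],w[1],z+8,120); q=lin(w[0],w[1],z-8,25,5); st('pl %s'%q)
    robot.move_gripper(.38); lin(w[0],w[1],150,200)
robot.move_ptp([420,0,320],[pi,0,0])
d=snap('top','top7');e=snap('scene','scene7')
crop(d['img'],370,180,510,310,4.5,'c13');crop(e['img'],130,180,270,290,5,'c14')
E
```

```text
dn False t76.7 [ 494.7 -374.9   14.1] w0.399 F [0.3 0.9 0.5]
grip t77.0 [ 494.8 -375.    14.4] w0.322 F [0.6 0.1 1.8]
pl True t78.5 [ 477.5 -368.2   14. ] w0.324 F [-0.4 -0.3  4.2]
dn False t82.0 [ 539.6 -282.7   14.1] w0.398 F [ 0.  -0.2  0.6]
grip t82.3 [ 539.6 -282.6   14.3] w0.318 F [0.2 0.1 0.6]
pl True t83.8 [ 521.7 -272.9   14. ] w0.321 F [0.5 0.3 3.9]
```

View pics/c13.png

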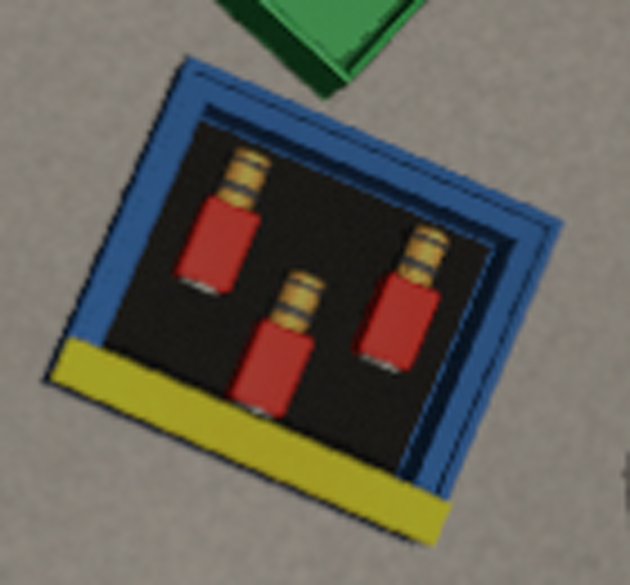

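View pics/c14.png

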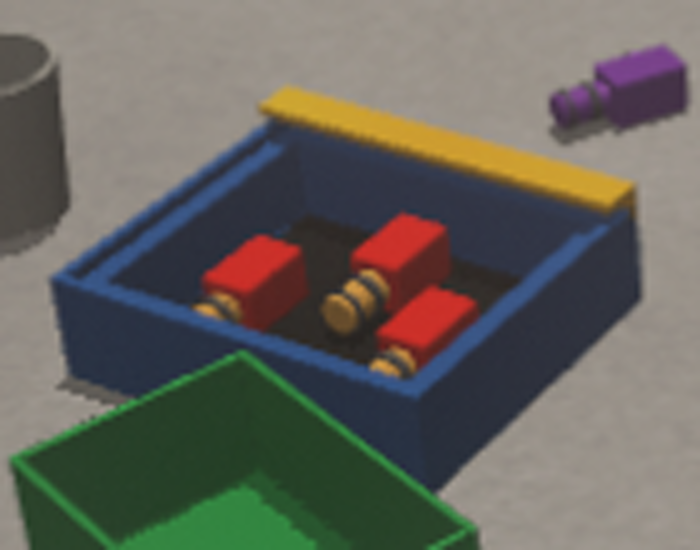

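All three valves now lie flat on the tray floor. Now I'll measure the cover and the tray in both cameras.

```bash
python3 - <<'E'
from h import *
d=robot.get_image('top');e=robot.get_image('scene')
crop(e['img'],430,200,545,265,6.8,'c15'); crop(d['img'],80,225,200,345,5,'c16')
print(fit(e,[(-93,-108,69),(-69,-108,69),(-93,108,69),(-69,108,69),(93,-108,57),(93,108,57)],[(288,86),(260,110),(635,188),(612,212),(52,280),(418,402)],5,(130,180)))
print(fit(d,[(83,97,6),(83,-97,6),(-83,-97,6),(-83,97,6)],[(133,375),(391,150),(579,372),(319,603)],4.4,(60,200)))
E
```

```text
(array([ 4.97461505e+02, -3.20799820e+02, -4.42177998e-01]), np.float64(0.41999628386922466))
(array([424.29659879, 401.8121289 ,   0.69522209]), np.float64(0.5101386072389776))
```

View pics/c15.png

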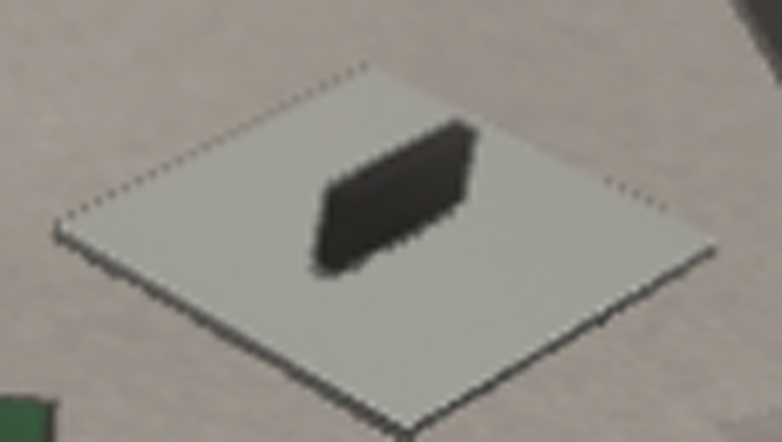

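View pics/c16.png

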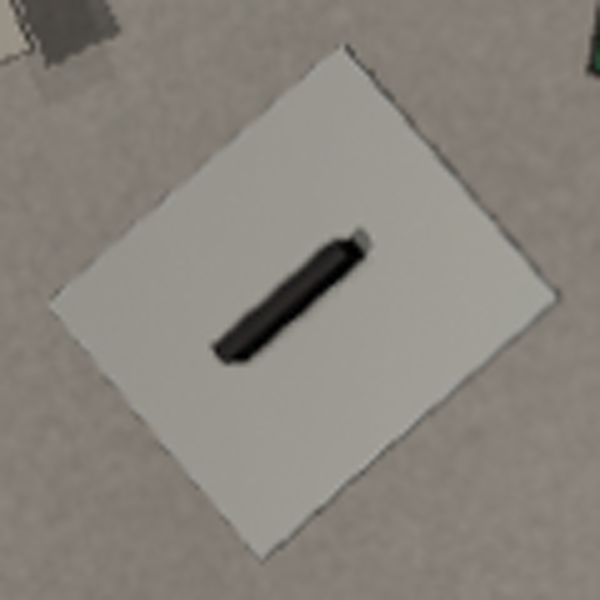

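```bash
cat >> h.py <<'E'
TR0=np.array([498.4,-320.2,-.437]); ZT=10.0
def coverpose(flip,g,tipx,tipz,th,yoff=0,T=TR0):
    """tool pose with the lower-edge bottom corner at tray (tipx, yoff, tipz), tilt th; flip 0/1 cover half turn; g tool yaw offset relative cover"""
    Rt=R.from_euler('z',T[2])*R.from_euler('y',-th)       # frame with -x edge at lip
    tip=np.array([tipx,yoff,0]); w=tf(T,[tip])[0]; w[2]=tipz
    p=w+Rt.apply([83,0,ZT])
    Rtool=Rt*R.from_euler('z',pi*flip+g)*R.from_euler('x',pi)
    return list(p),list(Rtool.as_euler('xyz'))
E
python3 - <<'E'
from h import *
cy=.6955
th=np.radians(12)
print('cur',np.round(robot.current_qpos(),2))
for g in(pi/2,-pi/2):
    y=(cy+g+pi)%(2*pi)-pi
    q=robot.inverse_kinematics([424.3,401.7,10],[pi,0,y]); print('g',g,None if q is None else np.round(q,2))
    for f in(0,1):
        for a in((-55,110,th),(-60,52,th),(-84,51,th),(-84,51,0)):
            p,o=coverpose(f,g,*a); q=robot.inverse_kinematics(p,o); print(f,a,np.round(p,1),None if q is None else np.round(q,2))
E
```

```text
cur [-0.27 -0.03  1.63 -0.    1.55  1.3 ]
g 1.5707963267948966 [ 0.57  0.53  1.69 -0.    0.92 -0.13]
0 (-55, 110, np.float64(0.20943951023931956)) [ 520.2 -330.4  137. ] [-0.79  0.32  1.68  0.09  0.94 -0.4 ]
0 (-60, 52, np.float64(0.20943951023931956)) [ 515.7 -328.3   79. ] [-0.79  0.38  1.76  0.1   0.81 -0.42]
0 (-84, 51, np.float64(0.20943951023931956)) [ 494.  -318.1   78. ] [-0.81  0.34  1.82  0.11  0.79 -0.44]
0 (-84, 51, 0) [ 497.5 -319.8   61. ] [-0.76  0.48  1.63  0.    1.04 -0.32]
1 (-55, 110, np.float64(0.20943951023931956)) [ 520.2 -330.4  137. ] [-0.79  0.32  1.68  0.09  0.94  2.74]
1 (-60, 52, np.float64(0.20943951023931956)) [ 515.7 -328.3   79. ] [-0.79  0.38  1.76  0.1   0.81  2.72]
1 (-84, 51, np.float64(0.20943951023931956)) [ 494.  -318.1   78. ] [-0.81  0.34  1.82  0.11  0.79  2.7 ]
1 (-84, 51, 0) [ 497.5 -319.8   61. ] [-0.76  0.48  1.63  0.    1.04  2.82]
g -1.5707963267948966 [ 0.57  0.53  1.69 -0.    0.92  3.01]
0 (-55, 110, np.float64(0.20943951023931956)) [ 520.2 -330.4  137. ] [-0.79  0.32  1.68  0.09  0.94  2.74]
0 (-60, 52, np.float64(0.20943951023931956)) [ 515.7 -328.3   79. ] [-0.79  0.38  1.76  0.1   0.81  2.72]
0 (-84, 51, np.float64(0.20943951023931956)) [ 494.  -318.1   78. ] [-0.81  0.34  1.82  0.11  0.79  2.7 ]
0 (-84, 51, 0) [ 497.5 -319.8   61. ] [-0.76  0.48  1.63  0.    1.04  2.82]
1 (-55, 110, np.float64(0.20943951023931956)) [ 520.2 -330.4  137. ] [-0.79  0.32  1.68  0.09  0.94 -0.4 ]
1 (-60, 52, np.float64(0.20943951023931956)) [ 515.7 -328.3   79. ] [-0.79  0.38  1.76  0.1   0.81 -0.42]
1 (-84, 51, np.float64(0.20943951023931956)) [ 494.  -318.1   78. ] [-0.81  0.34  1.82  0.11  0.79 -0.44]
1 (-84, 51, 0) [ 497.5 -319.8   61. ] [-0.76  0.48  1.63  0.    1.04 -0.32]
```

```bash
python3 - <<'E'
from h import *
g=pi/2; cy=.6955
d=snap('top','top8')
robot.move_gripper(.6)
ptp(424.3,401.7,150,cy+g); lin(424.3,401.7,35,200); s=lin(424.3,401.7,ZT,40,6); st('dn %s'%s)
robot.move_gripper(0); st('grip')
lin(424.3,401.7,60,60); st('lift'); lin(424.3,401.7,280,200)
th=np.radians(12)
p,o=coverpose(0,g,-55,210,th); robot.move_ptp(p,o); st()
p,o=coverpose(0,g,-55,110,th); robot.move_linear(p,o,150); st()
d=snap('top','top9');e=snap('scene','scene9')
crop(e['img'],110,120,290,280,4.4,'c17')
E
```

```text
dn False t90.2 [424.3 401.8   9.9] w0.599 F [ 0.  -0.2 -0.1]
grip t90.9 [424.3 401.7  10. ] w0.124 F [-0.1  0.5  0.4]
lift t91.9 [424.  401.5  59.7] w0.131 F [-0.4  0.2 -4.4]
 t95.8 [ 520.7 -329.6  237.1] w0.125 F [-0.3 -0.4 -4.7]
 t96.6 [ 520.9 -330.8  138. ] w0.127 F [ 0.3 -0.1 -3.8]
```

View pics/c17.png

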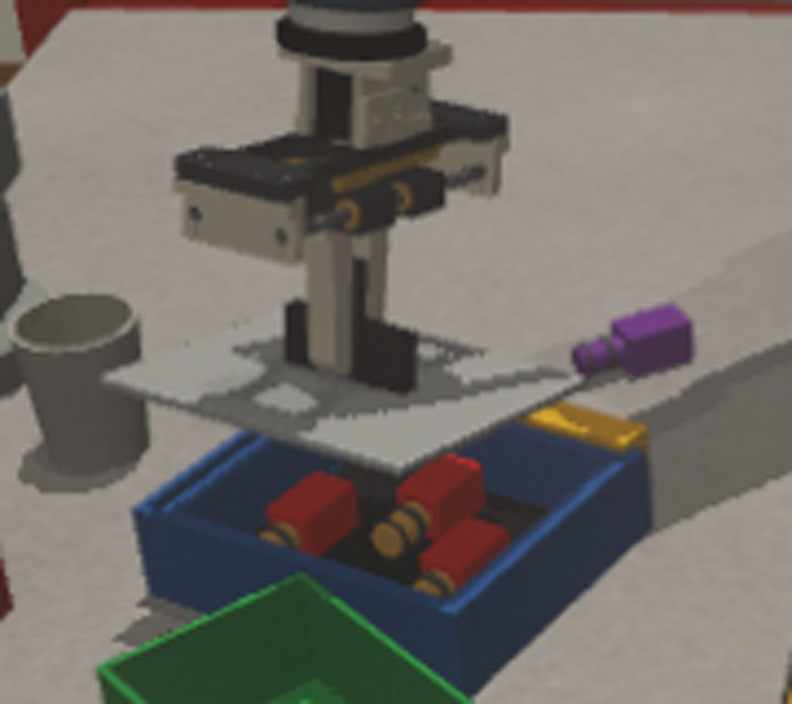

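View pics/top9.png

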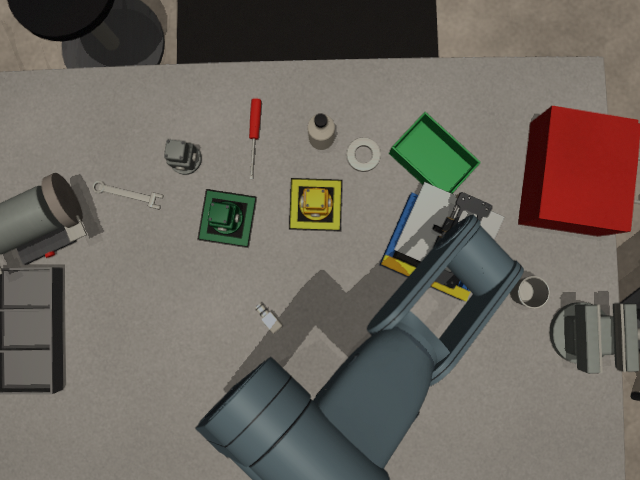

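The cover is held tilted above the tray, with the lip-side edge low. I'll check the held pose with an overlay.

```bash
cat >> h.py <<'E'
def heldover(tag,box,k,n='scene'):
    e=robot.get_image(n)
    tp=np.array(robot.current_tcp_pos());Rt=R.from_euler('xyz',robot.current_eef_rot())
    Rc=Rt*R.from_euler('x',pi)*R.from_euler('z',-pi/2)
    u0,v0,u1,v1=box
    im=cv2.resize(e['img'][v0:v1,u0:u1],None,fx=k,fy=k,interpolation=cv2.INTER_CUBIC)
    for s in (rect(83,97,0),rect(83,97,6)):
        P=tp+Rc.apply(np.array(s,float)-[0,0,ZT])
        q=(w2pix(e,P)-np.array([u0,v0])+.5)*k-.5
        cv2.polylines(im,[np.round(q*8).astype(np.int32)],True,(255,0,255),1,cv2.LINE_AA,3)
    draw(e,im,TR0,TR,(0,255,255),k,(u0,v0))
    cv2.imwrite(f'pics/{tag}.png',im)
E
python3 - <<'E'
from h import *
heldover('o9',(110,120,290,280),4.4); print(np.round(robot.current_eef_rot(),3),coverpose(0,pi/2,-55,110,np.radians(12)))
E
```

```text
[2.930e+00 1.000e-03 1.134e+00] ([np.float64(520.2416758829215), np.float64(-330.402700722857), np.float64(137.03814634521208)], [np.float64(2.9321531433504737), np.float64(0.0), np.float64(1.1337963267948967)])
```

View pics/o9.png

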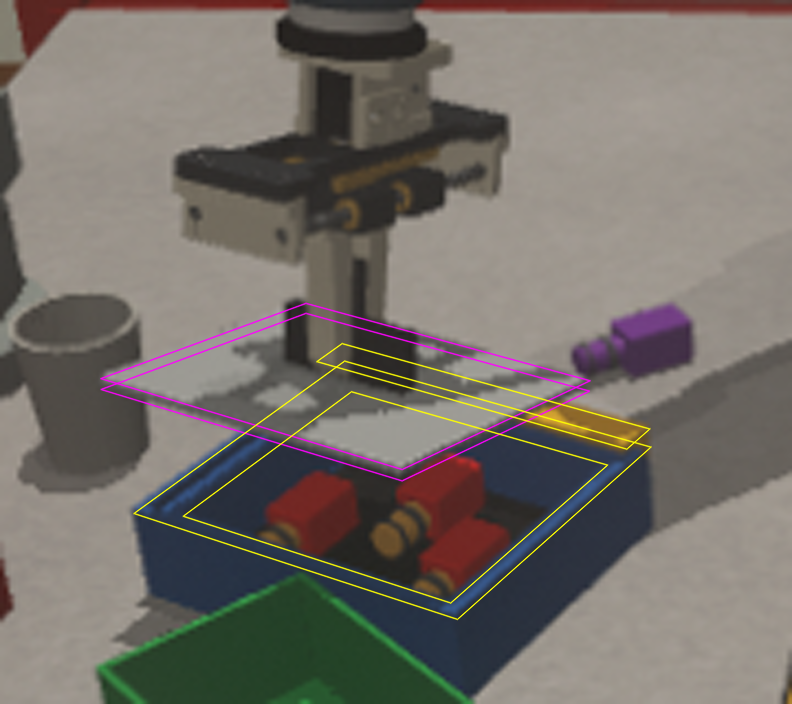

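The held pose matches the model. Next: lower the edge in front of the lip, slide it under, then rotate down.

```bash
python3 - <<'E'
from h import *
g=pi/2; th=np.radians(12)
def go(tx,tz,t,sp,f=None):
    p,o=coverpose(0,g,tx,tz,t); return robot.move_linear(p,o,sp,f)
def tip():
    tp=np.array(robot.current_tcp_pos());Rt=R.from_euler('xyz',robot.current_eef_rot())
    Rc=Rt*R.from_euler('x',pi)*R.from_euler('z',-g)
    w=tp+Rc.apply([-83,0,-ZT]); q=w[:2]-TR0[:2];c,s=np.cos(TR0[2]),np.sin(TR0[2])
    return np.round([q[0]*c+q[1]*s,-q[0]*s+q[1]*c,w[2]],1)
print(go(-58,60,th,80)); st(tip())
s=go(-58,51.5,th,25,6); st(('low',s,tip()))
if not s:
    s=go(-90,51.5,th,25,7); st(('in',s,tip()))
heldover('o10',(110,120,290,280),4.4)
E
```

```text
False
[-57.6  -0.2  60.3] t97.5 [ 517.8 -329.5   87.4] w0.126 F [ 0.3 -0.8 -3.9]
('low', False, array([-58.1,   0.1,  51.3])) t98.0 [ 517.4 -329.    78.4] w0.126 F [-1.  -0.5 -2.9]
('in', True, array([-86.6,  -0.1,  51.6])) t99.1 [ 491.4 -317.1   79. ] w0.126 F [ 3.4 -1.5 -1.9]
```

View pics/o10.png

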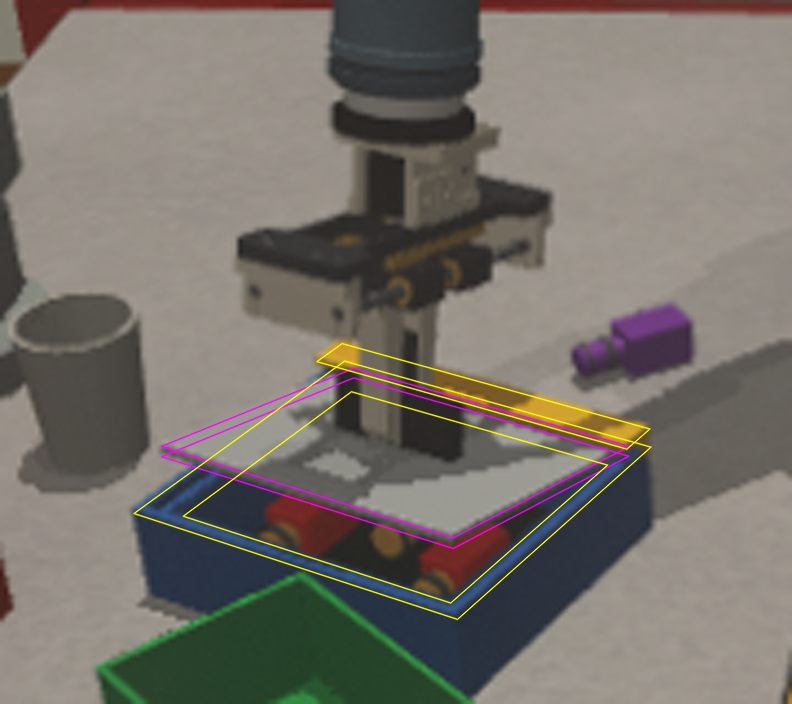

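Contact with the back wall came at -86.6 (nominal -87), so the edge is under the lip. I'll back off to -83.5 and lower the other edge.

```bash
python3 - <<'E'
from h import *
g=pi/2
def go(tx,tz,t,sp,f=None):
    p,o=coverpose(0,g,tx,tz,np.radians(t)); return robot.move_linear(p,o,sp,f)
print(go(-83.5,51.5,12,20))
for t in(9,6,3,1):
    s=go(-83.5,51,t,25,10); st((t,s))
    if s: break
else:
    s=go(-83.5,50.7,0,20,10); st((0,s))
    s=go(-83.5,49,0,8,6); st(('seat',s))
heldover('o11',(110,120,290,280),4.4)
E
```

```text
False
(9, False) t99.9 [ 495.7 -318.8   73.5] w0.126 F [ 0.1  1.1 -3.4]
(6, False) t100.2 [ 496.7 -319.3   69.5] w0.130 F [-0.8  0.7 -3.8]
(3, False) t100.6 [ 497.4 -319.6   65.2] w0.126 F [ 0.5 -0.5 -4.3]
(1, False) t100.8 [ 497.9 -319.9   62.4] w0.125 F [ 1.  -0.5 -3.9]
(0, False) t101.1 [ 498.  -320.    60.7] w0.131 F [ 0.4 -0.4 -4.1]
('seat', True) t101.3 [ 498. -320.   60.] w0.125 F [ 1.2 -0.6  5.9]
```

View pics/o11.png

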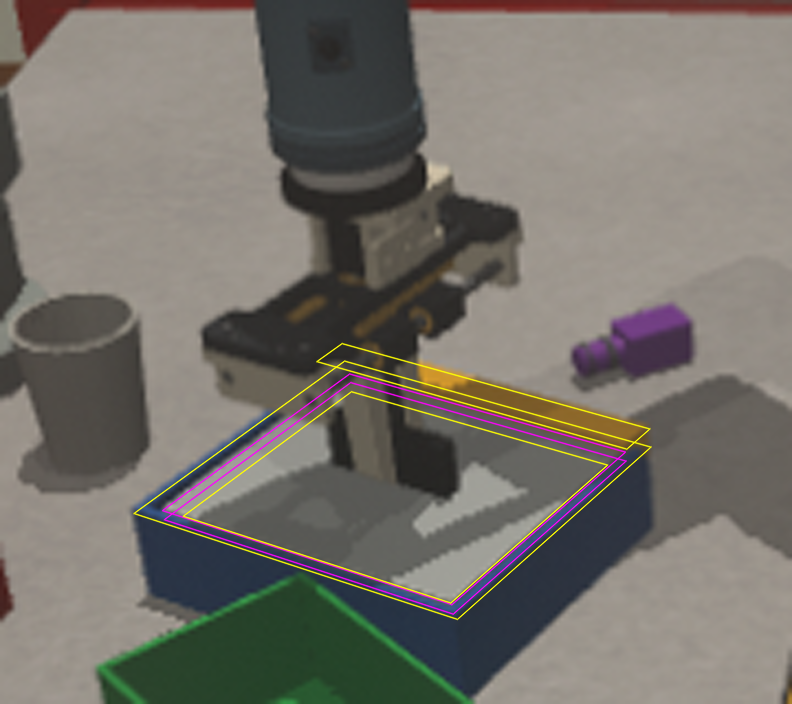

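It seated at TCP z = 60.0, so the underside is at 50. I'll release and inspect everything.

```bash
python3 - <<'E'
from h import *
robot.move_gripper(.3); p=robot.current_tcp_pos()
lin(p[0],p[1],110,60); lin(p[0],p[1],250,200)
robot.move_ptp([330,-20,380],[pi,0,0]); st()
d=snap('top','top10');e=snap('scene','scene10')
CVt=[rect(83,97,50),rect(83,97,56)]
cp=(*tf(TR0,[(-.5,0,0)])[0][:2],TR0[2])
over(e,[(cp,CVt)],(110,150,290,280),4.4,'o12')
crop(d['img'],180,170,360,300,4.4,'c18');crop(d['img'],370,180,510,310,4.5,'c19')
E
```

```text
t105.1 [330.2 -20.3 379.4] w0.302 F [ 1.  -0.5  0.3]
```

View pics/top10.png

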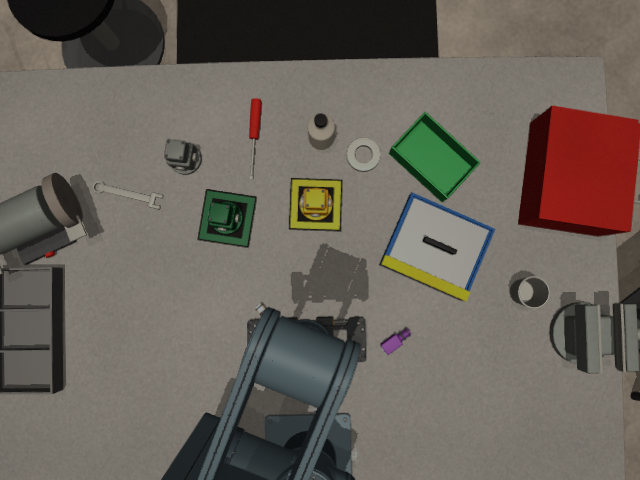

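View pics/o12.png

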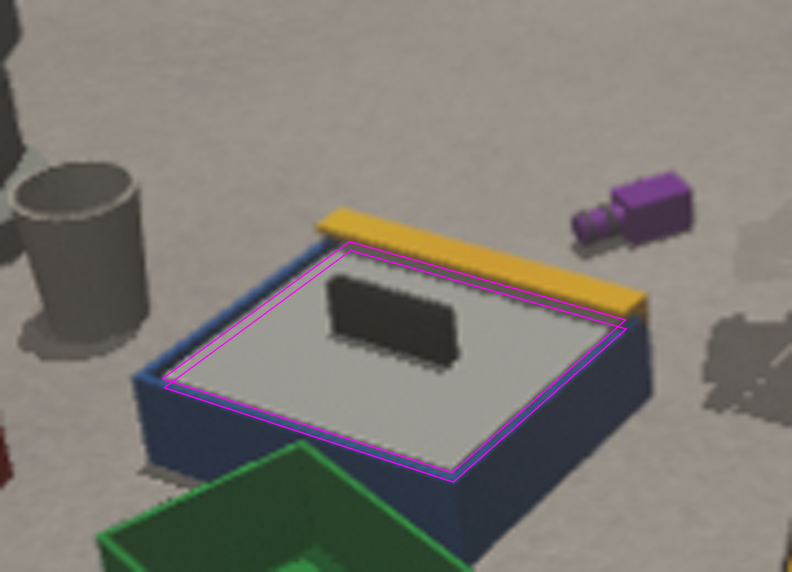

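View pics/c18.png

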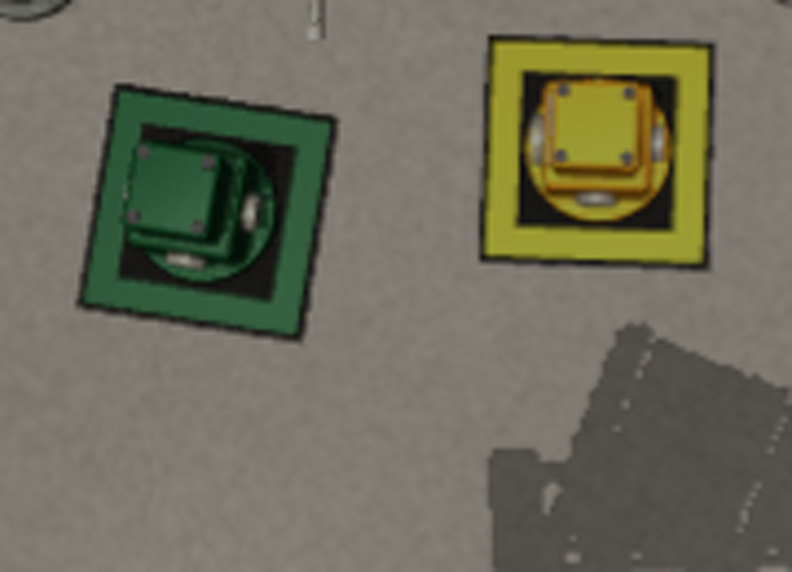

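View pics/c19.png

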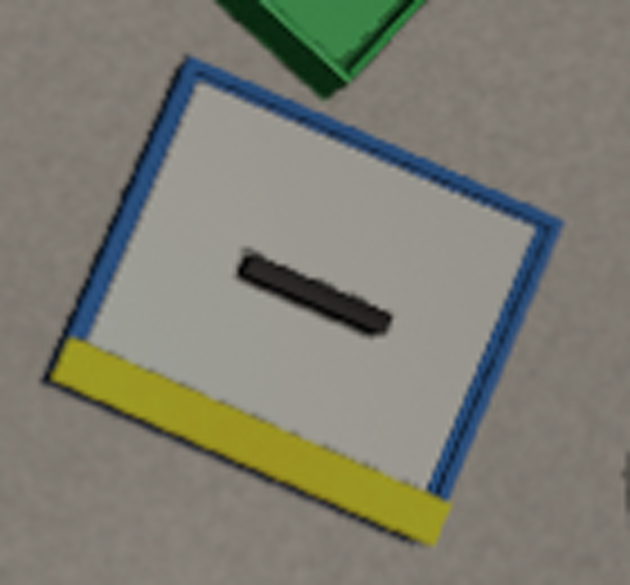

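View pics/scene10.png

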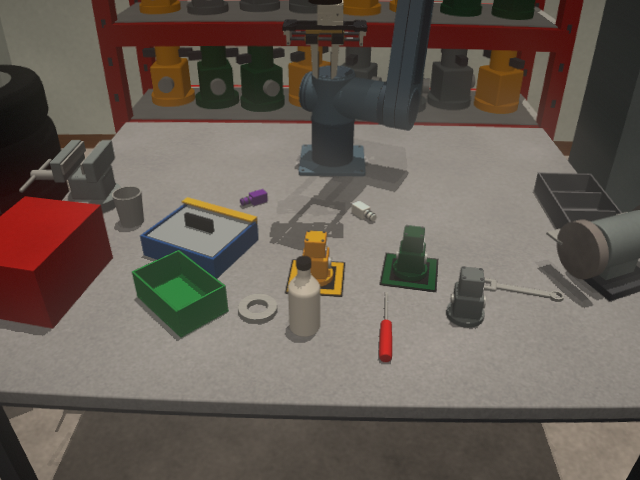

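The cover lies flat with its edge under the lip, both units are unmoved on their mats, and the bystanders are in place. Handing in.

```bash
python3 -c "
from h import *
robot.hand_in(); st()"
```

```text
the job is handed in; nothing more can be done
the job is handed in; nothing more can be done
```

I swapped the two pump units, laid all three red valves in the blue tray and shut the tray with its cover. I handed the job in at about 105 s; no verdict is reported.

- **Pump units:** Both stand upright and, as far as the top view shows, centred on the mats of their own colours. The green unit measured within about 1 mm of its mat's centre just after placing. Yellow was knocked about 40 mm while parked, so I measured it again before moving it to its mat.
- **Valves:** Only three red valves were on the bench; the fourth was absent. The two outer ones first leaned on the tray wall because I had set them too far forward. I regrasped each twice, and they lay flat on the floor before the cover went on. The white and purple look-alikes were left alone.
- **Cover:** I held it tilted 12° and slid one long edge under the lip until it touched the back wall at -86.6 mm (nominal -87). I then backed it off 3 mm and lowered the other edge, and it seated with its underside at 50 mm, the step height.
- **Last checks:** After release, both cameras showed the cover flat inside the rim and under the lip, and the other things where they were. The two cameras disagreed by about 2 mm on the tray's position, so I used their average. No final check failed.

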